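# Change over the rings of the jumping-ring apparatus

### The job

Change over the jumping-ring demonstration: first switch the bench switch off, lever right over towards the robot; then take the split ring off the iron core and put it away in an empty pocket of the storage block. Take every closed aluminium ring out of the block (pressing a ring's front edge down into the thumb well tips it up, to be gripped by its raised rim) and slide them all over the core to lie flat, stacked on top of the coil, leaving the glassware and mortar where they stand.

Things in the scene. Friction and masses are not known exactly. Their poses are not given: they have to be found in the camera images.
- block: wooden storage block, 182 (x) by 255 (y) by 44 high, fixed to the bench; origin under its centre on the bench top, x away from the robot. Six pockets, two rows of three, each a seat for one ring; no room for fingers beside a ring that lies flat (see the pockets)
- pocket0 (a point): near right pocket: its centre at the height of the ledge on which the ring lies, 32 above the bench; block frame (-44, -85, 32). Its walls rise 12 above the ledge, about 1.5 from the ring at the back (+x) and sides. The ledge ends 3.5 in front (-x) of the centre; from there a thumb well, open above, slopes down at 38 degrees towards -x of the block
- pocket1 (a point): near middle pocket, same shape; block frame (-44, 0, 32). Each well ends at an upright front wall 7.5 thick, as high as the block's top, whose inner face is 39.5 in front of the pocket centre: 4.5 clear of a flat ring, too narrow for a finger
- pocket2 (a point): near left pocket, same shape; block frame (-44, 85, 32). Pressing the front of a ring (20 to 35 in front of its centre) down into the well, to 14 to 19 below the block's top, tips it over the end of the ledge: it then stays tilted 38 degrees, flat on the slope, lower edge near or against the front wall, back edge raised 20 to 25 above the ledge
- pocket3 (a point): far right pocket, same shape; block frame (47, -85, 32)
- pocket4 (a point): far middle pocket, same shape; block frame (47, 0, 32)
- pocket5 (a point): far left pocket, same shape; block frame (47, 85, 32)
- ring_a: plain aluminium ring, closed all round, one of three or four alike: outer diameter 70, hole 50 (rim 10 wide), 12 thick, about 75 g. Origin at the ring's centre (middle of the hole, half the thickness), z along its axis. At the start it lies flat in one of the pockets, its top flush with the block's top; None if absent this time
- ring_b: as ring_a
- ring_c: as ring_a
- ring_d: as ring_a
- ring_e: as ring_a
- split_ring: the split ring: same size and metal as the others but C-shaped, with a gap about 18 wide cut through it at its own +x. At the start it lies flat on the coil's top flange, loosely around the core. Origin at the centre of the ring, z along its axis
- coil: jumping-ring apparatus, fixed: base board 130 square, 18 thick; upright copper coil between black flanges of diameter 92, the top one's upper face 92 above the bench. From it an upright round iron core of diameter 28 stands 52 proud (top 5 tapered to diameter 18). Two terminal posts, tops 43 above the bench, at the board's +x corners. Origin under the centre, z up
- coil_top (a point): on the core's axis at the upper face of the top flange, where the rings come to rest; z up. Stacked rings have their centres 6, 18, 30 and 42 above it
- core_top (a point): centre of the core's top end, 52 above coil_top
- switch (a joint): angle of the bench switch's lever in rad: 0 = off (leaning towards -x of its base, to the robot), 1.0 = on (leaning to +x); stiff enough to stay where it is left, moved by well under 2 N
- switch_base: the bench switch: grey box 70 by 50 by 25 high, fixed; origin under its centre. The lever is a 10 thick rod turning about the y axis of the box, 22 above the bench at the box's centre, 80 long to the middle of the black ball (diameter 26) at its end; upright when the joint reads 0.5
- switch_tip (a point): centre of the lever's ball
- mortar: white porcelain mortar, diameter 126 at the rim, 72 high; bystander, origin under its centre
- beaker: glass beaker, diameter 72, 88 high; bystander, origin under its centre
- petri: clear dish with lid, diameter 94, 17 high; bystander, origin under its centre
- bottle: amber dropper bottle, diameter 54, 110 high; bystander, origin under its centre
Not all that is in view belongs to the job. Leave any orange or pink look-alike of the ring_d alone. Leave any orange or red look-alike of the ring_c alone.

How it is judged:
By the outcome, as a careful person would: the job done as asked, in the order asked, and still so for the second after the job is handed in, with the robot touching nothing.
Of ring_a, ring_b, ring_c, ring_d, ring_e only 3 to 4 are there at a start; the rules pass over those that are not, and their reading is None.
At some moment in a run one of ring_a, ring_b, ring_c, ring_d, ring_e may be knocked a few centimetres aside while the robot is not near it.
Once in a run the grip may slacken for a moment while it holds something.
It also fails if it takes over 208 s, if anything falls off the work surface, if the arm or the gripper's body presses on something with over 40 N, if the wrist force passes 120 N, or if a joint passes its speed limit or range.

### The arm

A 6-joint arm with a two-finger parallel gripper is mounted at the origin on the work surface. World frame = base frame: x ahead of the robot, y to its left, z up, the work surface at z = 0. Lengths are in m, angles in rad, forces in N, time in s.
With the tool pointing down it reaches from about 0.35 to 0.775 m from the base axis. Payload 5.5 kg.
Tool frame: the origin (TCP) lies at the very end of the fingers, on their centre line; the grasp point (between the pads) lies 19 mm behind it; y points along the fingers, x is the direction in which the jaws open and shut, and the axes are right-handed (so a half turn about y gives the same grasp; the last joint's range is limited). The gripper opens to 85 mm and grips with 20 to 120 N. Pads are 22 mm wide; open, the fingers measure 114 mm over their backs; the gripper's body (76 mm by 85 mm) begins 54 mm behind the grasp point. The pads swing forward as they close: fully open they stand 13 mm farther back than shut.
Start: joints at [-1.336, 0.313, 0.046, 1.304, 0, 1.431], TCP at [0.21, -0.535, 0.231] pointing down, gripper open.
Joint ranges: [-2.76, 2.76], [-0.86, 1.69], [-1.03, 1.26], [-2.2, 2.34], [-1.47, 1.5], [-3.14, 3.14]. Speed limits (rad/s): [2.57, 2.57, 3.14, 3.14, 3.14, 3.14].

### API

Orientations are given as a unit quaternion [w, x, y, z].
In Python, from workcell import arm, optics gives the robot as it stands. The module is installed in compiled form; this text tells all that it offers. Calls block until the motion is done:
- arm.move_pose(position, orientation): joint-space move of the TCP to a pose.
- arm.servo_line(position, rotation=None, vel=0.15): straight line of the TCP; rotation=None keeps the orientation; vel is the mean speed in m/s.
- arm.movej(angles): joint-space move.
- arm.set_gripper(opening): finger opening in m; the grip force is fixed at half the most; returns when the fingers have stopped.
- arm.sleep(seconds).
- arm.inverse_kinematics(position, orientation): joint angles nearest the present ones, or None.
- arm.observe(): the state.
- optics.grab_frame(name): name is "side" or "top" or "wrist"; returns a dict with "img" (400x640x3 uint8, red, green, blue), "depth" (400x640 float32, m along the optical axis (not along the pixel's ray), 0 where there is no reading), "fx", "fy", "cx", "cy" (pixels), "k1" (the pictures are not rectified: a ray, as slopes to the right and down, at radius r is drawn at 1 + k1 r^2 times it, then the intrinsics apply), "R" (3x3) and "t" (3): a world point X has camera coordinates R X + t; the wrist camera has in their place "T_tool_cam" (4x4, takes a point from camera to tool coordinates, whose origin is the TCP and whose axes are the tool frame's). Camera axes: x right, y down, z forward; pixel columns grow to the right and rows downward; lengths in m; the calibration is good to about 2 mm. A picture is of the moment at which its call begins: read the wrist's pose just before it.
A pose or a line that the arm cannot do raises arm.MotionError and nothing moves.
- arm.sign_off(): hands the job in, once; it reports no verdict.
The state is a dict: "time": time; "joints": joint angles; "joint_velocities": joint speeds; "joint_efforts": joint torques, N m; "position": TCP position; "orientation": TCP orientation; "ft_force": force on the tool from outside, world axes, zero at the start; "torque": the same for the moment, N m; "gripper_width": finger opening in m.
Only numpy, scipy, OpenCV 4.12 (cv2) and the standard library are available. Lean on these libraries where they do the work, as an engineer would, in place of code of your own. Each camera call takes 0.05 s, during which the arm holds its last target. There are 200 camera calls.

## Working session

There is one attempt and no reset: what is moved stays moved. The work goes in short steps, each a Python script; the robot and the scene stay as the last script left them, time stands still between calls to the robot, and variables do not carry over. Pictures are saved under pics/ and viewed, about 12 in all and at most 16, crops included, and the job is handed in when it is done.

```bash
mkdir -p pics; cat > h.py <<'E'
import numpy as np, cv2
from workcell import arm, optics
from scipy.spatial.transform import Rotation as Rn
def save(n,img): cv2.imwrite('pics/%s.png'%n, img[:,:,::-1])
def grab(name):
    o=arm.observe(); f=optics.grab_frame(name)
    if 'R' in f: R=np.array(f['R']);t=np.array(f['t']); f['Rw']=R.T; f['c']=-R.T@t
    else:
        q=o['orientation']; Rt=Rn.from_quat([q[1],q[2],q[3],q[0]]).as_matrix(); T=np.array(f['T_tool_cam'])
        f['Rw']=Rt@T[:3,:3]; f['c']=Rt@T[:3,3]+np.array(o['position'])
    return f
def rays(f,uv):
    uv=np.atleast_2d(np.float64(uv)); d=(uv-[f['cx'],f['cy']])/[f['fx'],f['fy']]
    s=d.copy()
    for _ in range(10): s=d/(1+f['k1']*(s**2).sum(1,keepdims=True))
    return np.c_[s,np.ones(len(s))]
def onplane(f,uv,z):
    w=rays(f,uv)@f['Rw'].T; k=(z-f['c'][2])/w[:,2]; return f['c']+w*k[:,None]
def cloud(f):
    v,u=np.mgrid[0:400,0:640]; uv=np.c_[u.ravel(),v.ravel()]
    P=rays(f,uv)*f['depth'].reshape(-1,1); return (P@f['Rw'].T+f['c']).reshape(400,640,3)
def proj(f,X):
    p=(np.atleast_2d(X)-f['c'])@f['Rw']; s=p[:,:2]/p[:,2:]; s=s*(1+f['k1']*(s**2).sum(1,keepdims=True))
    return s*[f['fx'],f['fy']]+[f['cx'],f['cy']]
E
python3 - <<'E'
from h import *
for n in ('top','side'):
    f=grab(n); save(n+'0',f['img']); print(n,f['c'],f['Rw'][:,2],f['fx'],f['k1'])
    np.save(n+'0.npy',cloud(f))
f=grab('wrist');print(f['T_tool_cam']); o=arm.observe(); print(o)
E
```

```text
top [ 0.43346915 -0.03118042  0.95843826] [ 0.16250306  0.01213463 -0.98663342] 373.39574050131205 -0.04982793530237604
side [0.48247771 0.85737812 0.70213794] [ 0.06393228 -0.83504044 -0.54646146] 394.8407950937111 -0.08582743108025856
[[ 9.99999254e-01 -1.14342859e-03  4.28499363e-04 -1.00065174e-04]
 [-7.39052570e-04 -2.87409372e-01  9.57807552e-01 -1.42133538e-01]
 [-9.72029803e-04 -9.57807155e-01 -2.87410003e-01  7.43301468e-02]
 [ 0.00000000e+00  0.00000000e+00  0.00000000e+00  1.00000000e+00]]
{'time': 0.15, 'joints': array([-1.33561023e+00,  3.13817865e-01,  4.52501272e-02,  1.30358565e+00,
        1.32982065e-05,  1.43117578e+00]), 'joint_velocities': array([-0.00117872, -0.00183795,  0.0028385 ,  0.00124064, -0.00030588,
        0.00022186]), 'joint_efforts': array([ 1.46782699e-03, -4.81066060e+01,  2.98814875e+01,  1.39288668e-02,
       -1.42209137e-04,  6.21598986e-06]), 'position': array([ 0.21039983, -0.534725  ,  0.23062358]), 'orientation': array([ 0.58472584, -0.58407353,  0.39844334, -0.3977395 ]), 'ft_force': array([-0.77616273,  0.60226027, -0.46631973]), 'torque': array([-0.02032444,  0.02335654,  0.00050346]), 'gripper_width': 0.08554475765579465}
```

View pics/top0.png

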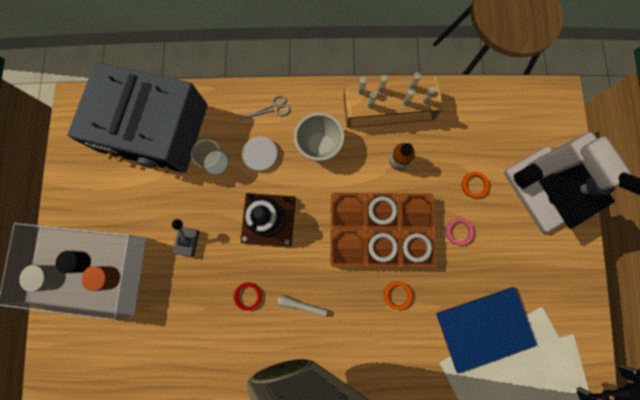

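View pics/side0.png

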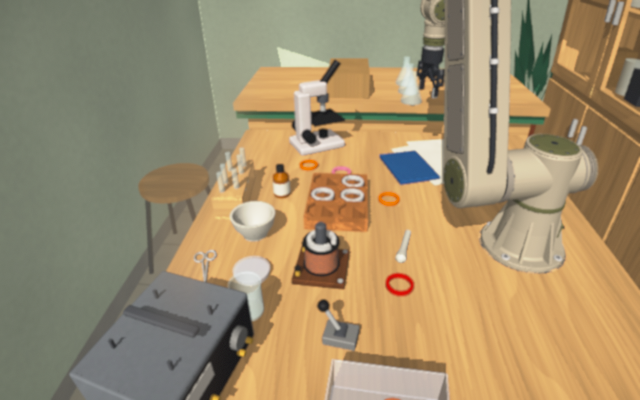

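Top view: block centre ≈(383,230). Three grey rings lie at (383,210), (383,247) and (417,247). The split ring is on the coil at (263,216), and the switch ball is at (177,225), leaning away from the robot. The orange, pink and red rings on the bench at (475,185), (460,231), (398,295) and (248,296) are decoys. I'll measure and confirm with an enlarged crop.

```bash
python3 - <<'E'
from h import *
f=grab('top'); P=cloud(f); img=f['img']; s=grab('side'); Q=cloud(s)
hsv=cv2.cvtColor(img,cv2.COLOR_RGB2HSV)
g=((hsv[...,1]<60)&(hsv[...,2]>110)).astype(np.uint8)
m=np.zeros_like(g); m[185:275,235:445]=1; g*=m
cs,_=cv2.findContours(g,cv2.RETR_EXTERNAL,cv2.CHAIN_APPROX_NONE)
for c in cs:
    if cv2.contourArea(c)>150:
        (u,v),(a,b),_=cv2.fitEllipse(cv2.convexHull(c)); z=.104 if u<310 else .044
        print('ring',u,v,a,b,onplane(f,[u,v],z)[0])
def core(P,name):
    r=P[(P[...,0]>.35)&(P[...,0]<.65)&(P[...,1]>0.0)&(P[...,1]<.25)]
    k=r[(r[:,2]>.137)&(r[:,2]<.16)]; print(name,'core',len(k),np.median(k,0),k.min(0),k.max(0))
core(P,'top');core(Q,'side')
# block: points z~.044
X=P[185:275,320:445].reshape(-1,3); X=X[(X[:,2]>.037)&(X[:,2]<.052)]
r=cv2.minAreaRect(np.float32(X[:,:2]));print('block',r,np.median(X[:,2]))
# switch ball
for F,C,w in((f,P,(165,190,213,236)),(s,Q,(312,332,295,315))):
    dk=(F['img'].max(2)<45); mm=np.zeros_like(dk); mm[w[2]:w[3],w[0]:w[1]]=1; dk&=mm
    v,u=np.nonzero(dk); print('ball',u.mean(),v.mean(),len(u),np.median(C[dk],0), onplane(F,[u.mean(),v.mean()],.09))
b=P[225:260,170:205].reshape(-1,3); b=b[(b[:,2]>.018)&(b[:,2]<.032)]; print('sw',cv2.minAreaRect(np.float32(b[:,:2])))
b=P[185:255,235:300].reshape(-1,3); b=b[(b[:,2]>.01)&(b[:,2]<.026)]; print('board',cv2.minAreaRect(np.float32(b[:,:2])))
a=cv2.resize(img[190:272,235:440],None,fx=3.9,fy=3.9,interpolation=cv2.INTER_CUBIC); a2=cv2.resize(s['img'][165:355,290:400],(347,600),interpolation=cv2.INTER_CUBIC)
c=np.zeros((600,800,3),np.uint8);c[:a.shape[0],:]=a[:,:800]; save('crop0',c[:a.shape[0]])
q=arm.observe()['orientation'];print(Rn.from_quat([*q[1:],q[0]]).as_matrix())
for k in ('mortar',(320,137)),('beaker',(205,155)),('bottle',(403,155)): print(k,P[k[1][1],k[1][0]] if len(k)>1 else 0)
E
```

```text
ring 416.8080139160156 247.2781524658203 28.017040252685547 28.62575912475586 [ 0.47038338 -0.24835929  0.044     ]
ring 382.51080322265625 247.0111541748047 27.995027542114258 28.90158462524414 [ 0.47187764 -0.16477453  0.044     ]
ring 259.3175354003906 213.5113983154297 25.092199325561523 30.35995101928711 [0.54868485 0.12628161 0.104     ]
ring 382.04248046875 209.9202423095703 27.57171630859375 28.274337768554688 [ 0.56303884 -0.16652937  0.044     ]
top core 121 [0.54483403 0.12050023 0.14177504] [0.53148749 0.10912917 0.13731352] [0.55883403 0.13408135 0.14665707]
side core 72 [0.54966695 0.12524753 0.14252097] [0.53730343 0.11231544 0.13714845] [0.56360473 0.13492814 0.14619003]
block ((0.5161663889884949, -0.16614419221878052), (0.25712502002716064, 0.18017365038394928), 88.91288757324219) 0.04354005589295862
ball 177.18055555555554 224.41666666666666 72 [0.52447504 0.3192717  0.10220705] [[0.5261177  0.32400944 0.09      ]]
ball 324.28125 304.75 32 [0.52462204 0.32846436 0.10104546] [[0.52665626 0.31997762 0.09      ]]
sw ((0.49135199189186096, 0.331122487783432), (0.05279796943068504, 0.07018622010946274), 78.55040740966797)
board ((0.5453916788101196, 0.12212894856929779), (0.1314239799976349, 0.1302487850189209), 85.49281311035156)
[[ 3.66072530e-01 -2.01574577e-04  9.30586300e-01]
 [-9.30585984e-01  7.72590729e-04  3.66072574e-01]
 [-7.92753273e-04 -9.99999681e-01  9.52417668e-05]]
('mortar', (320, 137)) [ 0.76450719 -0.01367223  0.01083967]
('beaker', (205, 155)) [0.71847585 0.29128219 0.01266507]
('bottle', (403, 155)) [ 0.68987686 -0.21496265  0.08886787]
```

View pics/crop0.png

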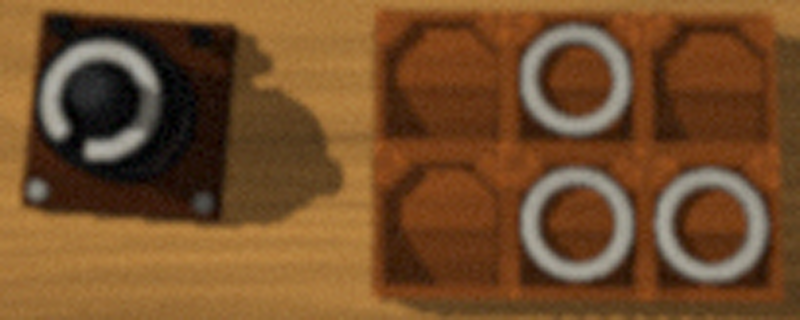

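The crop confirms three plain closed aluminium rings, in pockets 1, 4 and 0. Pockets 2, 3 and 5 are empty. The C-shaped split ring on the coil has its gap at crop (75,140), facing the robot. I'll do the switch first.

```bash
cat >> h.py <<'E'
def quat(a,tilt=0):
    """tool down, jaws at yaw a (rad); tilt: lean tool about horizontal so approach gains +jaw-direction component"""
    x=np.array([np.cos(a)*np.cos(tilt),np.sin(a)*np.cos(tilt),np.sin(tilt)])
    y=np.array([np.cos(a)*np.sin(tilt),np.sin(a)*np.sin(tilt),-np.cos(tilt)])
    q=Rn.from_matrix(np.c_[x,y,np.cross(x,y)]).as_quat(); return [q[3],q[0],q[1],q[2]]
def st(*m):
    o=arm.observe(); print(*m,'t%.1f'%o['time'],'p',np.round(o['position'],4),'F',np.round(o['ft_force'],1),'w%.4f'%o['gripper_width'])
    return o
E
python3 - <<'E'
from h import *
arm.set_gripper(0); 
ax=np.array([np.cos(np.deg2rad(-11.45)),np.sin(np.deg2rad(-11.45)),0]); b=np.array([.4914,.3311,0])
q=quat(np.deg2rad(-101.45))
P=lambda s,z: list(b+ax*s+[0,0,z])
arm.move_pose(P(.08,.22),q); st()
arm.servo_line(P(.08,.084),vel=.12); st()
arm.servo_line(P(-.008,.084),vel=.08); st()
for s in (-.011,-.014,-.017,-.02,-.023):
    arm.servo_line(P(s,.084),vel=.03); o=st(s)
    if np.linalg.norm(o['ft_force'])>6: break
arm.servo_line(P(.03,.084),vel=.15); arm.servo_line(P(.03,.22),vel=.2); st()
f=grab('top'); s=grab('side')
save('sw1',np.hstack([cv2.resize(f['img'][180:280,130:230],(400,400)),cv2.resize(s['img'][270:370,280:380],(400,400))]))
E
```

```text
t4.3 p [0.5701 0.3147 0.22  ] F [ 0.4 -0.2  0.6] w-0.0000
t5.6 p [0.5705 0.3155 0.085 ] F [-0.4 -0.9  0.3] w0.0000
t6.9 p [0.4838 0.3327 0.0839] F [ 0.   0.1 -0.2] w-0.0002
-0.011 t7.1 p [0.4806 0.3332 0.0839] F [ 0.6 -0.7  0.1] w-0.0003
-0.014 t7.4 p [0.4775 0.3339 0.084 ] F [ 0.4 -0.3 -0. ] w0.0002
-0.017 t7.6 p [0.4772 0.334  0.0842] F [ 6.5 -2.1 -4.1] w0.0000
t8.9 p [0.5198 0.3251 0.2189] F [-0.5  0.  -0.7] w0.0002
```

View pics/sw1.png

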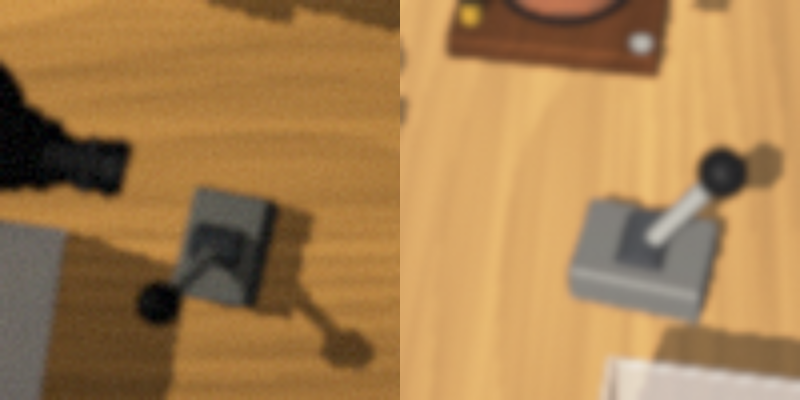

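The lever now leans towards the robot against its stop, so the switch is off. Next, a close look at the split ring.

```bash
python3 - <<'E'
from h import *
arm.set_gripper(.04)
arm.move_pose([.577,.123,.22],quat(0)); st()
f=grab('wrist'); save('w1',f['img']); P=cloud(f)
img=f['img']; hsv=cv2.cvtColor(img,cv2.COLOR_RGB2HSV)
sel=(P[...,2]>.098)&(P[...,2]<.110)&(np.hypot(P[...,0]-.547,P[...,1]-.123)<.055)
X=P[sel]; print(len(X),X.min(0),X.max(0),np.median(X[:,2]))
# outer circle from hull -> min circle
print('ring enclosing',cv2.minEnclosingCircle(np.float32(X[:,:2])))
sel=(P[...,2]>.137)&(P[...,2]<.16)&(np.hypot(P[...,0]-.547,P[...,1]-.123)<.03); X=P[sel];print('core',len(X),cv2.minEnclosingCircle(np.float32(X[:,:2])),np.median(X[:,2]))
sel=(P[...,2]>.087)&(P[...,2]<.097)&(np.hypot(P[...,0]-.547,P[...,1]-.123)<.055); X=P[sel];print('flange',len(X),cv2.minEnclosingCircle(np.float32(X[:,:2])))
E
```

```text
t12.9 p [0.577  0.1231 0.22  ] F [0.1 0.2 0.5] w0.0398
1991 [0.51222106 0.0899146  0.09803303] [0.58137471 0.15908818 0.10997359] 0.10347121409819132
ring enclosing ((0.5468822717666626, 0.12491299957036972), 0.03525443375110626)
core 887 ((0.5485748052597046, 0.12188570946455002), 0.014107385650277138) 0.1424731343849286
flange 3685 ((0.5485442876815796, 0.12160684168338776), 0.04609556496143341)
```

View pics/w1.png

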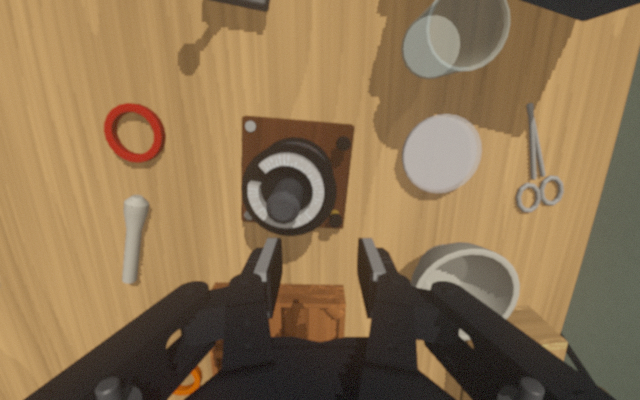

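Wrist view: split ring at (290,190) with its gap on the left (-x). Core is at (285,205). The gap between core and rim is too narrow for a finger, so I'll grip the ring across its outside diameter. First I'll measure how far the fingertips recede, and the block from close by.

```bash
python3 - <<'E'
from h import *
for w in (.085,.072,.05,.03,.012):
    arm.set_gripper(w); f=grab('wrist'); D=f['depth']
    v,u=np.mgrid[0:400,0:640]; Pc=rays(f,np.c_[u.ravel(),v.ravel()])*D.reshape(-1,1); T=np.array(f['T_tool_cam'])
    Pt=Pc@T[:3,:3].T+T[:3,3]
    ok=(D.ravel()>.02)&(np.abs(Pt[:,2])<.02)&(np.abs(Pt[:,0])<.07)&(Pt[:,1]>-.05)&(Pt[:,1]<.02)
    X=Pt[ok]; print(w,'tool y max R/L',[np.round(np.percentile(X[s,1],[50,95,99.5]),4) for s in (X[:,0]>0,X[:,0]<0) if s.sum()>20], 'x range',np.round([X[:,0].min(),X[:,0].max()],4),'z',np.round([X[:,2].min(),X[:,2].max()],4),len(X))
arm.set_gripper(.085)
arm.move_pose([.47,-.12,.26],quat(-np.pi/2)); st()
f=grab('wrist'); save('w2',f['img']); P=cloud(f)
hsv=cv2.cvtColor(f['img'],cv2.COLOR_RGB2HSV)
g=(hsv[...,1]<70)&(hsv[...,2]>90)&(np.abs(P[...,2]-.044)<.008)
n,lab,sts,_=cv2.connectedComponentsWithStats(g.astype(np.uint8))
for i in range(1,n):
    if sts[i,4]>300:
        v,u=np.nonzero(lab==i); X=onplane(f,np.c_[u,v],.044); print('ring',sts[i],cv2.minEnclosingCircle(np.float32(X[:,:2])),np.median(P[lab==i][:,2]))
sel=(np.abs(P[...,2]-.044)<.005)&(P[...,0]>.35)&(P[...,0]<.66)&(P[...,1]>-.33)&(P[...,1]<0.0)&(hsv[...,1]>70)
X=P[sel]; print('block',cv2.minAreaRect(np.float32(X[:,:2])))
E
```

```text
0.085 tool y max R/L [array([-0.0351, -0.0174, -0.0133]), array([-0.0346, -0.0173, -0.0132])] x range [-0.0553  0.0578] z [-0.0112  0.0126] 4593
0.072 tool y max R/L [array([-0.0322, -0.0128, -0.0087]), array([-0.0321, -0.0129, -0.0087])] x range [-0.0529  0.055 ] z [-0.0113  0.0133] 4396
0.05 tool y max R/L [array([-0.0328, -0.0093, -0.0043]), array([-0.0328, -0.0092, -0.004 ])] x range [-0.0548  0.0569] z [-0.011   0.0148] 4638
0.03 tool y max R/L [array([-0.0367, -0.0085, -0.0024]), array([-0.0368, -0.0084, -0.0021])] x range [-0.0455  0.0482] z [-0.0119  0.0149] 4732
0.012 tool y max R/L [array([-0.0371, -0.0079, -0.0031]), array([-0.0371, -0.0079, -0.0029])] x range [-0.038   0.0405] z [-0.0109  0.015 ] 4549
t16.8 p [ 0.4703 -0.1197  0.26  ] F [0.2 0.5 0.4] w0.0848
ring [ 331   59   61   64 1513] ((0.5652610063552856, -0.1673271507024765), 0.03511149063706398) 0.0433598161748468
ring [ 329  141   56   55 1252] ((0.475692480802536, -0.16544698178768158), 0.03502751886844635) 0.043335375257761016
ring [ 395  143   57   54 1280] ((0.4734869599342346, -0.2485133558511734), 0.03580324724316597) 0.0431194756892431
block ((0.5185147523880005, -0.16581742465496063), (0.25801774859428406, 0.1826198250055313), 88.82121276855469)
```

View pics/w2.png

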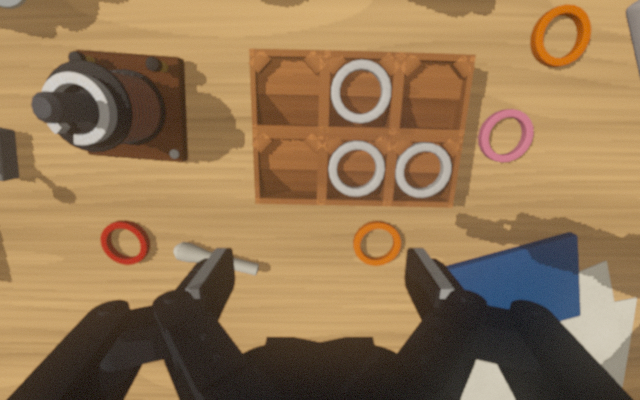

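View: block at (365,125), with rings at (361,92), (356,168) and (423,170). Pocket 2 at (290,168) is empty. Now grasping the split ring.

```bash
python3 - <<'E'
from h import *
q=quat(-np.pi/2)
arm.move_pose([.547,.125,.20],q)
arm.servo_line([.547,.125,.090],vel=.1); st('down')
arm.set_gripper(.06); st('grip')
arm.servo_line([.547,.125,.24],vel=.12); st('up')
arm.move_pose([.4768,-.0798,.2],q); st('over')
f=grab('wrist'); save('w3',f['img']); P=cloud(f); p=np.array(arm.observe()['position'])
hsv=cv2.cvtColor(f['img'],cv2.COLOR_RGB2HSV)
d=P-p; print(np.median(P[np.hypot(d[...,0],d[...,1])<.04][:,2]))
for z in (.205,.214):
  g=(np.abs(P[...,2]-.212)<.008)&(np.hypot(d[...,0],d[...,1])<.05)&(hsv[...,1]<70)&(hsv[...,2]>90)
  v,u=np.nonzero(g); X=P[g]; print(len(X),np.round(X.min(0)-p,4),np.round(X.max(0)-p,4),cv2.minEnclosingCircle(np.float32(X[:,:2]-p[:2])),np.median(X[:,2]))
E
```

```text
down t22.9 p [0.5476 0.1251 0.0907] F [ 0.3 -0.7 -0.3] w0.0848
grip t23.2 p [0.5477 0.1251 0.0922] F [-2.7 -1.  10. ] w0.0664
up t24.6 p [0.5465 0.125  0.2391] F [-0.1  0.4 -0.9] w0.0664
over t29.4 p [ 0.4768 -0.0798  0.2   ] F [ 0.7 -0.2 -1. ] w0.0660
0.27364615872259856
7342 [-0.0362 -0.0387  0.004 ] [0.0348 0.0424 0.02  ] ((0.004780984483659267, 0.0016472283750772476), 0.04106923192739487) 0.2110750427581063
7342 [-0.0362 -0.0387  0.004 ] [0.0348 0.0424 0.02  ] ((0.004780984483659267, 0.0016472283750772476), 0.04106923192739487) 0.2110750427581063
```

View pics/w3.png

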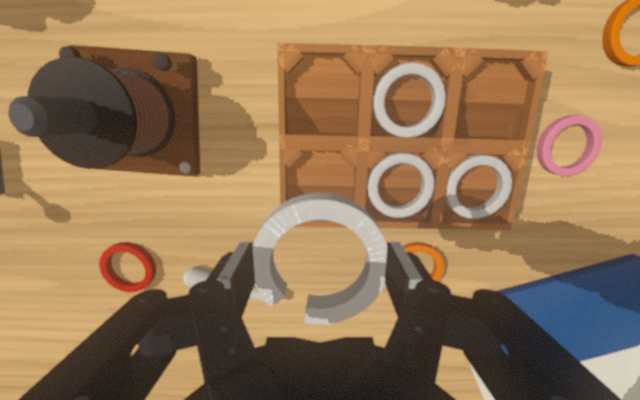

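```bash
python3 - <<'E'
from h import *
f=grab('wrist'); P=cloud(f); p=np.array(arm.observe()['position'])
hsv=cv2.cvtColor(f['img'],cv2.COLOR_RGB2HSV)
d=P-p
g=(np.abs(d[...,2]-.01)<.02)&(np.hypot(d[...,0],d[...,1])<.046)&(hsv[...,1]<60)&(hsv[...,2]>150)
v,u=np.nonzero(g); X=d[g]
best=None; rng=np.random.default_rng(0)
for _ in range(500):
    a=X[rng.choice(len(X),3,replace=False)]; n=np.cross(a[1]-a[0],a[2]-a[0]); 
    if np.linalg.norm(n)<1e-6: continue
    n/=np.linalg.norm(n); n*=np.sign(n[2]); k=np.abs((X-a[0])@n)<.0012
    if n[2]>.8 and (best is None or k.sum()>best.sum()): best=k;
Y=X[best]; c=Y.mean(0); n=np.linalg.svd(Y-c,full_matrices=False)[2][2]; n*=np.sign(n[2])
print(len(X),len(Y),'normal',n,'center z at0',c[2]+(n[:2]@c[:2])/n[2])
print(np.percentile(Y,[1,99],axis=0),cv2.minEnclosingCircle(np.float32(Y[:,:2])))
a=np.zeros((400,640),np.uint8); a[v[best],u[best]]=255
o=f['img'].copy(); o[a>0]=[0,255,0]; save('w3b',cv2.resize(np.hstack([f['img'][170:350,220:420],o[170:350,220:420]]),(800,360)))
E
```

```text
4028 3681 normal [4.55991826e-03 3.27598307e-04 9.99989550e-01] center z at0 0.011229641662466747
[[-0.03433297 -0.03206586  0.01004791]
 [ 0.03388783  0.03193256  0.01229423]] ((-0.00044645575690083206, 0.00040047423681244254), 0.03532389551401138)
```

View pics/w3b.png

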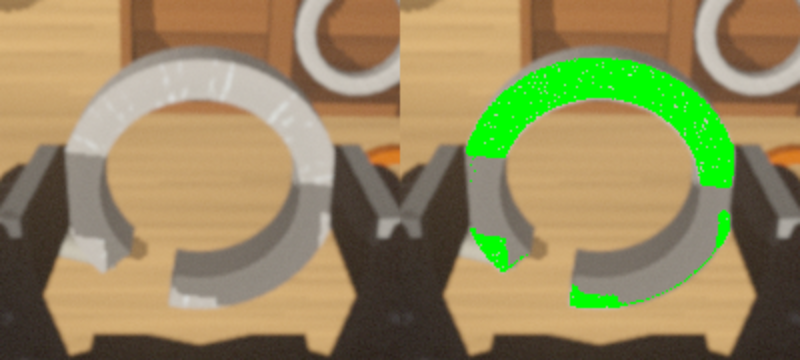

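The ring is held flat and centred. Lowering it into pocket 2.

```bash
python3 - <<'E'
from h import *
x,y=.4772,-.0802
arm.servo_line([x,y,.052],vel=.1); st()
for z in (.046,.042,.0385):
    arm.servo_line([x,y,z],vel=.04); o=st(z)
    if o['ft_force'][2]>8: print('contact'); break
else:
    arm.set_gripper(.08); st('rel'); arm.servo_line([x,y,.2],vel=.15)
    f=grab('wrist'); P=cloud(f); hsv=cv2.cvtColor(f['img'],cv2.COLOR_RGB2HSV)
    g=(hsv[...,1]<70)&(hsv[...,2]>90)&(np.abs(P[...,2]-.044)<.015)
    n,lab,sts,_=cv2.connectedComponentsWithStats(g.astype(np.uint8))
    for i in range(1,n):
        if sts[i,4]>300: X=P[lab==i]; print('ring',sts[i],np.round(cv2.minEnclosingCircle(np.float32(X[:,:2])),4) if 0 else cv2.minEnclosingCircle(np.float32(X[:,:2])),'z',np.percentile(X[:,2],[2,50,98]).round(4))
f=grab('wrist'); save('w4',f['img'][80:400,120:600])
E
```

```text
t31.1 p [ 0.4777 -0.0804  0.0526] F [ 0.8  0.3 -0.9] w0.0659
0.046 t31.4 p [ 0.4769 -0.0801  0.0458] F [ 1.4  0.4 -1.6] w0.0662
0.042 t31.7 p [ 0.4769 -0.0801  0.0417] F [ 0.9 -0.  -0.8] w0.0660
0.0385 t31.9 p [ 0.477  -0.0801  0.0382] F [-0.1 -1.4 -0.4] w0.0659
rel t32.2 p [ 0.4774 -0.0803  0.0387] F [ 0.5 -0.   0.5] w0.0800
ring [ 373   62   73   75 2363] ((0.5600863695144653, -0.16992491483688354), 0.03750883415341377) z [0.0321 0.0432 0.0454]
ring [ 286  150   68   67 1823] ((0.4742746353149414, -0.07947824150323868), 0.03818678855895996) z [0.031  0.0432 0.0449]
ring [ 367  152   68   66 1934] ((0.47310778498649597, -0.16796419024467468), 0.03901396319270134) z [0.0317 0.0432 0.0449]
ring [ 446  154   67   65 1995] ((0.46905195713043213, -0.251498281955719), 0.04102522134780884) z [0.0325 0.0429 0.0451]
```

View pics/w4.png

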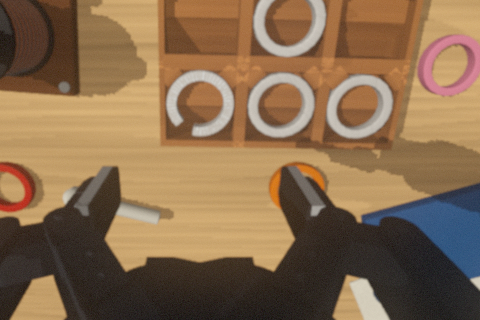

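The split ring is seated flush at z=.043 in pocket 2. Now pressing the fronts of the three closed rings.

```bash
cat >> h.py <<'E'
YAW=np.deg2rad(-1.1)
PK={1:(.4756,-.1652),0:(.474,-.2502),4:(.5666,-.1669),2:(.4772,-.0802)}
E
python3 - <<'E'
from h import *
q=quat(-np.pi/2+YAW); arm.set_gripper(0)
for k in (1,0,4):
    x,y=PK[k]; x-=.0265; y+=.0005
    arm.move_pose([x,y,.075],q)
    arm.servo_line([x,y,.042],vel=.1)
    for z in (.036,.031,.027):
        arm.servo_line([x,y,z],vel=.05); o=st(k,z)
        if np.abs(o['ft_force'][2])>30: break
    arm.servo_line([x,y,.075],vel=.12)
arm.move_pose([.47,-.18,.25],q)
f=grab('wrist'); save('w5',f['img'][0:330,120:620]); P=cloud(f); hsv=cv2.cvtColor(f['img'],cv2.COLOR_RGB2HSV)
for k in PK:
    x,y=PK[k]; g=(np.hypot(P[...,0]-x,P[...,1]-y)<.038)&(hsv[...,1]<70)&(hsv[...,2]>90)
    X=P[g]; b=X[X[:,0]>np.percentile(X[:,0],90)]; a=X[X[:,0]<np.percentile(X[:,0],10)]
    print(k,len(X),'back',b.mean(0).round(4),b[:,2].max().round(4),'front',a.mean(0).round(4))
st()
print(arm.inverse_kinematics([.59,-.167,.06],quat(YAW,np.deg2rad(38))),arm.inverse_kinematics([.5,-.167,.06],quat(YAW,np.deg2rad(38))))
E
```

```text
1 0.036 t35.7 p [ 0.4492 -0.1647  0.0361] F [ 0.6 -1.  -0.5] w-0.0003
1 0.031 t35.9 p [ 0.4488 -0.1646  0.0307] F [-0.2 -0.3 -0.1] w0.0000
1 0.027 t36.2 p [ 0.4488 -0.1646  0.0267] F [-0.6  1.   1.2] w0.0001
0 0.036 t37.9 p [ 0.4476 -0.2496  0.0361] F [ 0.7 -0.5  0.1] w0.0001
0 0.031 t38.2 p [ 0.4473 -0.2496  0.0307] F [ 0.1  0.8 -0.5] w0.0001
0 0.027 t38.4 p [ 0.4473 -0.2495  0.0267] F [-0.1 -0.5  0.9] w-0.0001
4 0.036 t40.3 p [ 0.54   -0.1665  0.0361] F [ 0.1  0.5 -0.7] w0.0000
4 0.031 t40.5 p [ 0.5398 -0.1662  0.0307] F [ 0.3 -0.2  0.6] w0.0000
4 0.027 t40.8 p [ 0.5399 -0.1662  0.0267] F [ 0.1 -0.1 -0.1] w0.0001
1 2185 back [ 0.4915 -0.1648  0.0553] 0.0616 front [ 0.4444 -0.165   0.0234]
0 1459 back [ 0.491  -0.2482  0.0527] 0.0597 front [ 0.4413 -0.2506  0.0237]
4 1664 back [ 0.5824 -0.1656  0.0538] 0.0604 front [ 0.5331 -0.1675  0.0241]
2 1426 back [ 0.5081 -0.0797  0.0412] 0.0452 front [ 0.4473 -0.0851  0.0422]
t42.2 p [ 0.4696 -0.1796  0.2477] F [-0.6  0.1 -1.3] w0.0003
[-0.56754261  0.19550534 -0.85767929 -0.07044202  0.32670996  1.12218798] [-0.70563156  0.05784273 -1.01826143 -0.04890768  0.40084359  0.99747673]
```

View pics/w5.png

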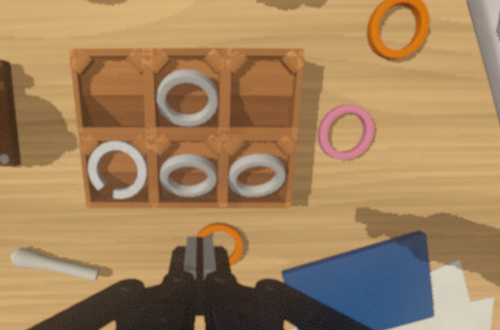

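All three are tipped: back edges are raised to z≈.060 and fronts are down at z≈.023. Next: IK check, then take ring 1.

```bash
cat >> h.py <<'E'
def pts(k,tilt,dep=.009):
    c=np.array([*PK[k],0]); ex=np.array([np.cos(YAW),np.sin(YAW),0])
    n=-np.sin(tilt)*ex+np.array([0,0,np.cos(tilt)])
    rim=c+ex*.0118+[0,0,.0592]
    t=rim-n*dep; return t,t+n*.045,t+[0,0,.09]
E
python3 - <<'E'
from h import *
for k in (0,1,4):
  for td in (38,34,30,26):
    print(k,td,[arm.inverse_kinematics(list(p),quat(YAW,np.deg2rad(td))) is not None for p in pts(k,np.deg2rad(td))], [arm.inverse_kinematics(list(p),quat(YAW+np.pi,-np.deg2rad(td))) is not None for p in pts(k,np.deg2rad(td))])
E
```

```text
0 38 [True, True, True] [True, True, True]
0 34 [True, True, True] [True, True, True]
0 30 [True, True, True] [True, True, True]
0 26 [True, True, True] [True, True, True]
1 38 [False, False, True] [False, False, True]
1 34 [True, True, True] [True, True, True]
1 30 [True, True, True] [True, True, True]
1 26 [True, True, True] [True, True, True]
4 38 [True, True, True] [True, True, True]
4 34 [True, True, True] [True, True, True]
4 30 [True, True, True] [True, True, True]
4 26 [True, True, True] [True, True, True]
```

```bash
cat >> h.py <<'E'
def take(k,td=33,reorient=True):
    tl=np.deg2rad(td); t,pre,up=[list(p) for p in pts(k,tl)]
    arm.set_gripper(.028); pp=list(np.array(pre)+[0,0,.05])
    arm.move_pose(pp,quat(YAW,tl)); arm.servo_line(pre,vel=.15); arm.servo_line(t,vel=.06); st('at')
    arm.set_gripper(.004); st('grip')
    arm.servo_line(up,vel=.1); st('up')
    if reorient: arm.move_pose([.54,-.05,.17],quat(0)); st('reor')
def ringfit(f,zc,xy,r=.06,dz=.02):
    """plane+circle of grey points near xy,zc"""
    P=cloud(f); hsv=cv2.cvtColor(f['img'],cv2.COLOR_RGB2HSV)
    g=(np.abs(P[...,2]-zc)<dz)&(np.hypot(P[...,0]-xy[0],P[...,1]-xy[1])<r)&(hsv[...,1]<60)&(hsv[...,2]>140)
    X=P[g]
    if len(X)<200: print('none',len(X)); return
    best=None; rng=np.random.default_rng(0)
    for _ in range(400):
        a=X[rng.choice(len(X),3,replace=False)]; n=np.cross(a[1]-a[0],a[2]-a[0]); n/=np.linalg.norm(n)+1e-12
        k=np.abs((X-a[0])@n)<.0012
        if abs(n[2])>.8 and (best is None or k.sum()>best.sum()): best=k
    Y=X[best]; c=Y.mean(0); n=np.linalg.svd(Y-c,full_matrices=False)[2][2]; n*=np.sign(n[2])
    (x,y),rr=cv2.minEnclosingCircle(np.float32(Y[:,:2])); print('fit n',n.round(3),'c',round(x,4),round(y,4),'r',round(rr,4),'z',c[2].round(4),len(Y)); return np.array([x,y,c[2]])
E
python3 - <<'E'
from h import *
take(1)
f=grab('wrist'); save('w6',f['img']); p=arm.observe()['position']
c=ringfit(f,p[2]+.01,(p[0]-.03,p[1])); print(c-p if c is not None else '')
E
```

```text
at t45.4 p [ 0.4924 -0.1656  0.0519] F [-0.4 -0.9 -0.6] w0.0280
grip t45.7 p [ 0.4922 -0.1656  0.0518] F [-0.1 -0.4 -2. ] w0.0086
up t46.8 p [ 0.4918 -0.1652  0.1409] F [-0.1  0.2 -0.2] w0.0082
reor t47.5 p [ 0.5395 -0.0498  0.1684] F [ 0.1 -0.7 -1.5] w0.0083
fit n [-0.036  0.005  0.999] c 0.512 -0.0487 r 0.0348 z 0.1758 3669
[-0.02678675  0.00169789  0.00721274]
```

View pics/w6.png

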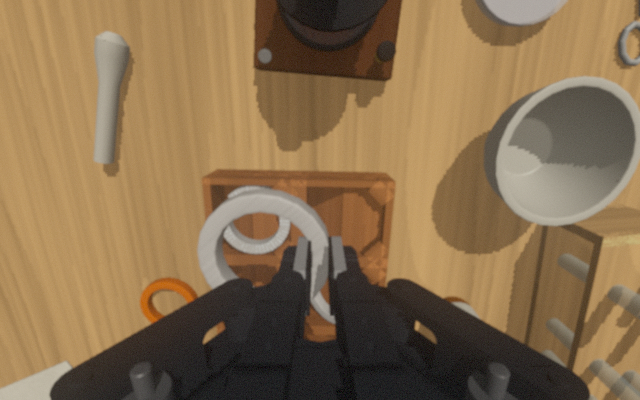

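Ring 1 is held level by its rim. I'll lay it on the clear bench between the coil and the block, then regrip across the diameter.

```bash
cat >> h.py <<'E'
def regrip(off, top, zt=-.003):
    """off: held ring centre minus TCP (xy); top: ring top above TCP"""
    B=np.array([.51,.008]); x,y=B-off; z=.012-top+.0015
    arm.move_pose([x,y,.08],quat(0)); arm.servo_line([x,y,z],vel=.08); st('laid')
    arm.set_gripper(.03); arm.servo_line([x,y,.12],vel=.15)
    arm.set_gripper(.085); arm.servo_line([B[0],B[1],.14],vel=.15)
    c=ringfit(grab('wrist'),.012,B,.06,.012); st('look')
    if c is None or np.hypot(*(c[:2]-B))>.03: print('CHECK'); return None
    arm.servo_line([c[0],c[1],.04],vel=.15); arm.servo_line([c[0],c[1],zt],vel=.08); st('down')
    arm.set_gripper(.06); o=st('grip'); arm.servo_line([c[0],c[1],.19],vel=.15); st('up')
    p=arm.observe()['position']; c=ringfit(grab('wrist'),p[2]+.01,p[:2],.05); 
    if c is not None: print('rel',c-p); return c-p
E
python3 - <<'E'
from h import *
regrip(np.array([-.027,.0015]),.0072)
E
```

```text
laid t49.2 p [0.5375 0.0064 0.0068] F [-1.1  0.  -0.2] w0.0087
fit n [-0.005  0.001  1.   ] c 0.5102 0.0068 r 0.0346 z 0.0113 998
look t51.4 p [0.5107 0.0079 0.1402] F [ 0.4 -0.5 -1.1] w0.0850
down t52.9 p [ 0.5104  0.0067 -0.0027] F [-0.3  0.4  0. ] w0.0851
grip t53.3 p [ 0.5108  0.0067 -0.0014] F [-2.6  0.1  8.1] w0.0663
up t54.7 p [0.5096 0.0069 0.1891] F [ 0.6  1.2 -1.4] w0.0659
fit n [0.003 0.    1.   ] c 0.5075 0.0079 r 0.0373 z 0.2017 5605
rel [-0.00209922  0.00107019  0.01267159]
```

```bash
cat >> h.py <<'E'
CORE=np.array([.5486,.1218])
def stack(i,top=.0125):
    x,y=CORE; zr=.092+.012*i+.012-top+.0015   # ring bottom 1.5 above its seat
    arm.move_pose([x,y,.19],quat(0))
    for z in list(np.arange(.165,zr,-.012))+[zr]:
        arm.servo_line([x,y,z],vel=.08); o=arm.observe()
        if np.abs(o['ft_force']).max()>10: st('CONTACT'); return False
    st('seat'); arm.set_gripper(.085); st('rel'); arm.servo_line([x,y,.20],vel=.15)
    arm.servo_line([x-.0,y-.0,.23],vel=.15); ringfit(grab('wrist'),.104+.012*i,CORE,.055,.012); st(); return True
E
python3 - <<'E'
from h import *
print(stack(0)); f=grab('wrist'); s=grab('side')
save('st1',np.hstack([cv2.resize(f['img'][100:350,170:420],(400,400)),cv2.resize(s['img'][210:300,275:365],(400,400))]))
E
```

```text
seat t57.8 p [0.5489 0.1218 0.0934] F [ 0.3 -0.2 -1.1] w0.0656
rel t58.2 p [0.5487 0.1218 0.0932] F [ 0.5 -0.3  0.2] w0.0848
fit n [0.002 0.003 1.   ] c 0.5499 0.1225 r 0.0344 z 0.1033 1438
t59.4 p [0.5483 0.1218 0.2289] F [-0.1 -0.3 -0.2] w0.0853
True
```

View pics/st1.png

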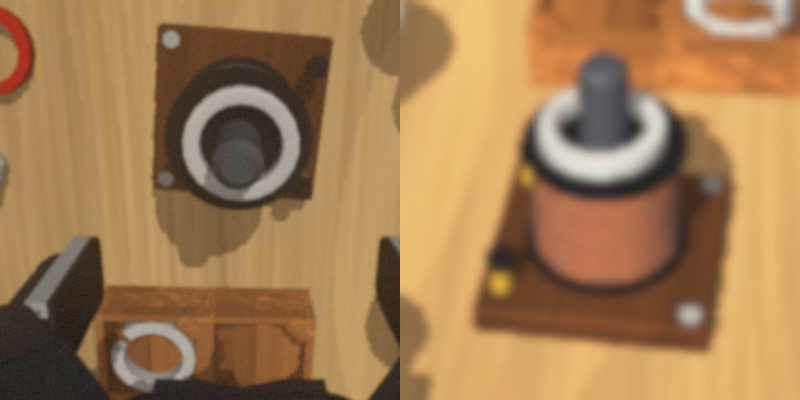

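Ring 1 lies flat on the coil around the core (z=.103). Next is ring 0, after checking it still leans where I left it.

```bash
cat >> h.py <<'E'
def check(ks):
    f=grab('wrist'); P=cloud(f); hsv=cv2.cvtColor(f['img'],cv2.COLOR_RGB2HSV)
    for k in ks:
        x,y=PK[k]; g=(np.hypot(P[...,0]-x,P[...,1]-y)<.045)&(hsv[...,1]<70)&(hsv[...,2]>90)&(P[...,2]>.01)&(P[...,2]<.08)
        X=P[g]
        if len(X)<100: print(k,'none'); continue
        b=X[X[:,0]>np.percentile(X[:,0],90)]; a=X[X[:,0]<np.percentile(X[:,0],10)]
        print(k,len(X),'back',(b.mean(0)-[x,y,0]).round(4),b[:,2].max().round(4),'front',(a.mean(0)-[x,y,0]).round(4))
E
python3 - <<'E'
from h import *
arm.move_pose([.47,-.18,.25],quat(-np.pi/2+YAW)); check([0,4,2])
take(0); f=grab('wrist'); p=arm.observe()['position']
c=ringfit(f,p[2]+.01,(p[0]-.03,p[1])); r=c-p; print(r)
if np.hypot(r[0]+.028,r[1])<.006 and .002<r[2]<.013: regrip(np.array([-.027,r[1]]),r[2])
E
```

```text
0 1397 back [0.017  0.0018 0.051 ] 0.0588 front [-0.0358  0.0013  0.022 ]
4 1717 back [0.0156 0.0017 0.054 ] 0.0614 front [-0.0368 -0.0005  0.0228]
2 1445 back [0.0309 0.0005 0.0412] 0.0458 front [-0.0322 -0.0035  0.0393]
at t64.4 p [ 0.4907 -0.2506  0.0518] F [0.1 0.3 0.2] w0.0281
grip t64.7 p [ 0.4906 -0.2506  0.0518] F [ 0.5 -0.5 -0.3] w0.0089
up t65.7 p [ 0.4903 -0.2501  0.1409] F [-0.2  0.1 -0.6] w0.0086
reor t66.6 p [ 0.5397 -0.05    0.1688] F [-0.5 -0.3 -0.6] w0.0091
fit n [-0.025  0.008  1.   ] c 0.5119 -0.049 r 0.0348 z 0.1757 3671
[-0.02731993  0.00173466  0.00676061]
laid t68.2 p [0.5375 0.0062 0.0072] F [ 0.8  0.6 -0.4] w0.0088
fit n [ 0.001 -0.001  1.   ] c 0.5102 0.0069 r 0.0347 z 0.0114 985
look t70.5 p [0.5107 0.0079 0.1402] F [ 0.8  0.8 -0.4] w0.0848
down t72.0 p [ 0.5105  0.0068 -0.0027] F [ 0.3 -0.7  0.6] w0.0850
grip t72.3 p [ 0.5108  0.0068 -0.0012] F [-3.8 -1.2 10.8] w0.0663
up t73.7 p [0.5096 0.0069 0.1891] F [ 0.8 -0.2 -1.2] w0.0660
fit n [0.002 0.002 1.   ] c 0.5073 0.0073 r 0.0377 z 0.2014 5522
rel [-0.00232269  0.00034477  0.01234913]
```

```bash
python3 - <<'E'
from h import *
if stack(1):
    arm.move_pose([.47,-.18,.25],quat(-np.pi/2+YAW)); check([4,2])
    take(4); f=grab('wrist'); p=arm.observe()['position']
    c=ringfit(f,p[2]+.01,(p[0]-.03,p[1])); r=c-p; print(r)
    if np.hypot(r[0]+.028,r[1])<.006 and .002<r[2]<.013: regrip(np.array([-.027,r[1]]),r[2])
E
```

```text
seat t76.5 p [0.5489 0.1218 0.1054] F [ 0.7  0.3 -0.7] w0.0661
rel t76.9 p [0.5487 0.1218 0.1051] F [-0.3  0.4  0.5] w0.0846
fit n [0.001 0.004 1.   ] c 0.55 0.1218 r 0.0347 z 0.1153 1613
t78.1 p [0.5482 0.1218 0.2288] F [-0.   0.7 -0.9] w0.0849
4 1723 back [0.0158 0.0016 0.0538] 0.0603 front [-0.0367 -0.0012  0.0228]
2 1448 back [0.0309 0.0007 0.0412] 0.0459 front [-0.0325 -0.0035  0.039 ]
at t82.7 p [ 0.5833 -0.1671  0.0516] F [-0.1 -0.1  0.4] w0.0283
grip t83.0 p [ 0.5833 -0.1673  0.0519] F [-0.4  0.3 -0.3] w0.0084
up t84.0 p [ 0.5827 -0.1669  0.1408] F [-0.4 -0.   0.1] w0.0087
reor t84.8 p [ 0.54   -0.05    0.1688] F [-0.8 -0.4 -1.6] w0.0085
fit n [-0.025  0.004  1.   ] c 0.5119 -0.0483 r 0.0346 z 0.1762 3671
[-0.02760989  0.0021121   0.00741425]
laid t86.4 p [0.5375 0.0058 0.0066] F [0.2 1.1 0.4] w0.0082
fit n [-0.001 -0.002  1.   ] c 0.5102 0.0064 r 0.0344 z 0.0113 904
look t88.7 p [0.5107 0.0079 0.1402] F [ 0.1  0.6 -0.6] w0.0850
down t90.2 p [ 0.5105  0.0064 -0.0027] F [0.5 0.1 0.4] w0.0849
grip t90.5 p [ 0.5109  0.0063 -0.0014] F [-2.2  0.2  9.1] w0.0657
up t92.0 p [0.5096 0.0065 0.189 ] F [-0.4 -0.4 -1.3] w0.0657
fit n [ 0.003 -0.     1.   ] c 0.5104 0.007 r 0.0352 z 0.2018 5560
rel [0.00077384 0.00051714 0.01272282]
```

```bash
python3 - <<'E'
from h import *
print(stack(2))
arm.move_pose([.42,-.02,.33],quat(-np.pi/2)); st()
check([0,1,2,4])
f=grab('top'); s=grab('side'); w=grab('wrist')
save('fin_top',f['img']); save('fin_c',np.hstack([cv2.resize(w['img'][:260,:],(450,183)).repeat(1,0), cv2.resize(s['img'][205:305,270:370],(183,183))]))
save('fin_side',cv2.resize(s['img'][165:355,240:420],(568,600)))
P=cloud(s); r=P[(np.hypot(P[...,0]-.549,P[...,1]-.122)<.05)&(P[...,2]>.085)&(P[...,2]<.16)]; print(np.histogram(r[:,2],bins=np.arange(.085,.16,.005)))
E
```

```text
seat t94.2 p [0.5481 0.1218 0.1166] F [-0.1  0.4 -0. ] w0.0653
rel t94.6 p [0.5489 0.1218 0.1174] F [-0.6  0.8  0.2] w0.0849
fit n [-0.003  0.003  1.   ] c 0.5497 0.1224 r 0.0347 z 0.1274 2001
t95.7 p [0.5482 0.1218 0.2288] F [-0.1  0.1 -1.3] w0.0848
True
t96.8 p [ 0.4201 -0.0199  0.3293] F [ 0.7 -0.6  0. ] w0.0852
0 none
1 none
2 1092 back [ 0.0308 -0.0004  0.0414] 0.0456 front [-0.0315 -0.0044  0.0419]
4 none
(array([ 44, 249,  48,  69,  54,  65,  59,  91, 225,  21,  22,  56,   3,
         0]), array([0.085, 0.09 , 0.095, 0.1  , 0.105, 0.11 , 0.115, 0.12 , 0.125,
       0.13 , 0.135, 0.14 , 0.145, 0.15 , 0.155]))
```

View pics/fin_top.png

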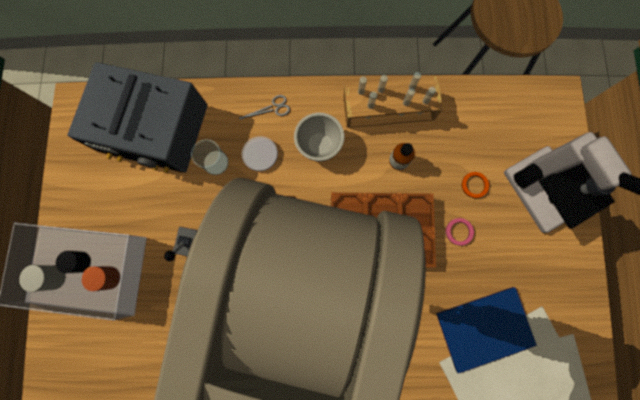

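View pics/fin_side.png

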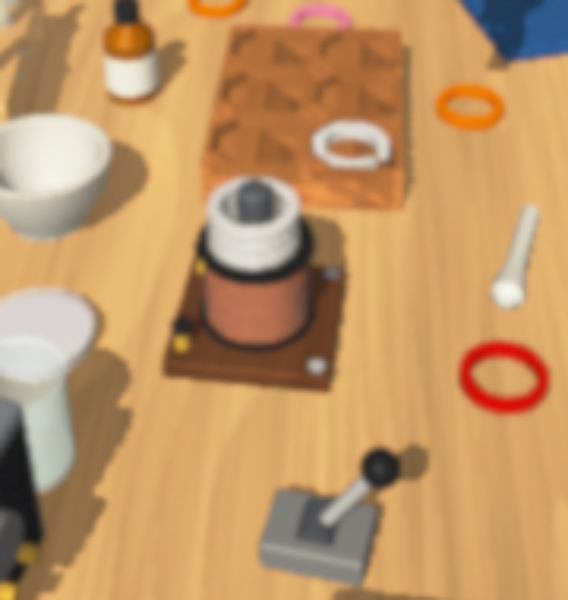

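The side view shows three closed rings stacked around the core at (255,220), the split ring in its pocket at (350,147) and the lever leaning towards the robot. The bystanders and look-alikes stand where they were. Handing in.

```bash
python3 -c "
from h import *
st(); arm.sign_off()"
```

```text
t97.0 p [ 0.4202 -0.0197  0.3294] F [-0.3 -0.1  0.8] w0.0855
the job is handed in; nothing more can be done
```

The changeover is finished and handed in at 97 s of the 208 s allowed.

- **Switch:** I pushed the lever towards the robot until it met its stop. The last pictures still show it off.
- **Split ring:** I lifted it off the core and put it in the near left pocket (pocket2). It sits flush there, with its top measured at about 43 mm and the block's top at 44 mm.
- **Closed rings:** Three were present, in pockets 0, 1 and 4. I tipped each one up, took it by its raised rim, laid it on the bench to regrip it across its diameter, then lowered it over the core. They lie flat in a stack on the coil, with top faces at 103, 115 and 127 mm. The side camera shows all three around the core, and the block holds only the split ring.

The glassware, mortar and coloured look-alike rings look unmoved in the final pictures; I checked this by eye, not by measurement. The arm hid part of the final top view, so the stack was confirmed with the wrist and side cameras. The gripper's width reading came out about 4 mm below the true ring size at each grip, but every grip held. No contact force stood out, with the highest reading about 11 N.

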